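# Open the instrument case and lock its lid

### The job

Open the instrument case and lock its lid open: first take the small bottle off the lid and stand it upright on the bench, then lift the lid by its front lip until it rests back on its stop, and finally push the black-headed lock pin, on the side of the case away from the robot, fully home through the hole in the lid's side plate. Leave everything else on the bench standing where it is.

Things in the scene. Friction and masses are not known exactly. Their poses are not given: they have to be found in the camera images.
- case: Low sheet-metal instrument case, fixed; 140 mm deep (its x), 180 mm wide (its y), lid top 100 mm above the bench. Origin: centre of its underside, on the bench; x points from the lipped front to the hinged back, y to its left, z up. Back: two stop brackets, x 85 to 106 mm, up to z 121 mm. Right (-y): lock pin bracket, x 13 to 47, y -90 to -125 mm, up to z 94 mm. Inside: foam bed.
- lip_edge (a point): Middle of the free lower edge of the lid's front lip: a 5 mm thick plate, 80 mm wide, that juts 28 mm out from the front wall, 168 mm from the hinge line, its underside 90 mm above the bench when shut. Below it only a flat timer (up to 19 mm high) may lie, so a fingertip can hook under it and push it up. Axes turn with the lid: at 0 as the case's.
- hinge_mid (a point): Middle of the lid's hinge line, at case x = +70 mm, 88 mm above the bench; the hinge runs along the case's y axis.
- lid (a joint): Lid angle in rad: 0 shut, 1.85 on its stop, leaning 16 degrees back past upright. The lid is a 0.4 kg plate, 142 x 176 mm, lying 2 to 12 mm above the hinge line when shut. The hinge is free: let go before upright, the lid falls shut; beyond about 1.7 it falls back on its stop and rests there.
- pin_head (a point): Centre of the outer face of the lock pin's round black head (26 mm across, 8 mm thick) on the right (-y) side of the case. The pin is level, along the case's y axis, at case x = +30 mm, 76 mm above the bench, captive in a bracket. Pulled out, the outer face is at case y = -154 mm; home, at -133 mm (45 mm outside the lid's edge).
- lock_pin (a joint): Travel of the lock pin in m: 0 out, 0.021 fully home, growing as the head is pushed towards the case (case +y). About 2 N moves it and it stays where left; it starts 0 to 3 mm in. A plate on the lid's right side turns with the lid; its hole lines up with the pin only when the lid is on its stop, else the pin is blocked after about 5 mm.
- bottle_mid (a point): Small round capped bottle, 44 mm across, 89 mm tall, 0.12 kg, standing upright on the lid at the start (place varies). Point: its centre, half-way up; z axis up the bottle.
- flask_mid (a point): Bystander: conical glass flask, 62 mm across, 102 mm tall, loose, upright on the bench. Point: its centre, half-way up. Must not be disturbed.
- dropper_mid (a point): Bystander: slim dropper bottle, 34 mm across, 102 mm tall, loose, upright on the bench. Point: its centre, half-way up. Must not be disturbed.
- beaker_mid (a point): Bystander: small beaker, 56 mm across, 70 mm tall, loose, upright on the bench. Point: its centre, half-way up. Must not be disturbed.
- burner_mid (a point): Bystander: spirit burner with cap, 69 mm across, 81 mm tall, loose, upright on the bench. Point: its centre, half-way up. Must not be disturbed.
- tape_mid (a point): Bystander: roll of tape lying flat, 92 mm across, 48 mm tall, loose, upright on the bench. Point: its centre, half-way up. Must not be disturbed.
- timer_mid (a point): Bystander: bench timer lying on its back, 70 x 66 mm, 19 mm tall, loose, upright on the bench. Point: its centre, half-way up. Must not be disturbed.
- dish_mid (a point): Bystander: petri dish lying flat, 92 mm across, 15 mm tall, loose, upright on the bench. Point: its centre, half-way up. Must not be disturbed.
- water_bath: Water bath, fixed and always in this place: a white tank to keep clear of. Origin: under its middle. It covers world x 0.46 to 0.77 m, y 0.10 to 0.42 m, up to 226 mm high; the glass tubes standing in it reach 240 mm.
- mini_centrifuge: Small centrifuge, fixed and always in this place, to keep clear of. Origin: under its middle. It covers world x 0.36 to 0.56 m, y -0.43 to -0.58 m, up to 116 mm high.
- lid_bottle: The same small bottle; origin at the centre of its underside.
Not all that is in view belongs to the job. There is more than one size of the lid_bottle; the job needs the largest.

How it is judged:
By the outcome, as a careful person would: the job done as asked, in the order asked, and still so for the second after the job is handed in, with the robot touching nothing.
It also fails if it takes over 59 s, if anything falls off the work surface, if the arm or the gripper's body presses on something with over 40 N, if the wrist force passes 120 N, or if a joint passes its speed limit or range.

### The arm

A 6-joint arm with a two-finger parallel gripper is mounted at the origin on a cart in front of the work surface, level with it; the furniture and walls round the work are solid. World frame = base frame: x ahead of the robot, y to its left, z up, the work surface at z = 0. Lengths are in m, angles in rad, forces in N, time in s.
With the tool pointing down it reaches from about 0.35 to 0.8 m from the base axis. Payload 7.3 kg.
Tool frame: the origin (TCP) lies between the finger pads; the fingertips stand 25 mm ahead of it and the grasp point (between the pads) lies 6 mm ahead of it (r.tip_extent is the distance from the TCP to the fingertips, in m); z points along the fingers, y is the direction in which the jaws open and shut (so a half turn about z gives the same grasp; the last joint's range is limited). The gripper opens to 85 mm and grips with 20 to 120 N. Pads are 22 mm wide; open, the fingers measure 114 mm over their backs; the gripper's body (76 mm by 85 mm) begins 54 mm behind the grasp point. The pads swing forward as they close: fully open they stand 13 mm farther back than shut.
Start: joints at [1.161, 0.342, 1.524, -0, 1.275, -0.146], TCP at [0.137, 0.507, 0.256] pointing down, gripper open.
Joint ranges: [-2.53, 2.53], [-0.77, 2.02], [0.04, 2.7], [-1, 4.14], [0.28, 2.66], [-3.11, 3.11]. Speed limits (rad/s): [2.57, 2.57, 3.14, 3.14, 3.14, 3.14].

### API

Orientations are given as a unit quaternion [x, y, z, w].
In Python, from workcell import r, command_gripper, optics gives the robot as it stands. The module is installed in compiled form; this text tells all that it offers. Calls block until the motion is done:
- r.reach(position, orientation): joint-space move of the TCP to a pose.
- r.move_straight(position, orientation=None, speed=0.15, max_force=None): straight line of the TCP; orientation=None keeps the orientation; speed is the mean speed in m/s. With max_force (N) it stops when the force on the tool has changed by that much, and returns True; else False.
- r.movej(angles): joint-space move.
- command_gripper(opening, force=None): finger opening in m; force is the grip in N (None keeps the last); returns when the fingers have stopped.
- r.hold(seconds).
- r.solve_ik(position, orientation): joint angles nearest the present ones, or None.
- r.read_state(): the state.
- optics.get_image(name): name is "scene" or "top"; returns (picture, depth): 420x560x3 uint8, red, green, blue; 420x560 float32, m along the optical axis (not along the pixel's ray), 0 where there is no reading.
- optics.camera_model(name): a dict with "K" (3x3 intrinsics, pixels), "R" (3x3) and "t" (3): a world point X has camera coordinates R X + t. Camera axes: x right, y down, z forward; pixel columns grow to the right and rows downward; lengths in m; the calibration is good to about 2 mm. A picture is of the moment at which its call begins. camera_model takes no time and is no camera call.
A pose or a line that the arm cannot do raises r.PlanningError and nothing moves.
- r.finish_job(): hands the job in, once; it reports no verdict.
The state is a dict: "time_s": time; "joint_positions": joint angles; "dq": joint speeds; "tau": joint torques, N m; "eef_pos": TCP position; "eef_rot": TCP orientation; "contact_force": force on the tool from outside, world axes, zero at the start; "torque": the same for the moment, N m; "grip_width": finger opening in m.
Only numpy, scipy, OpenCV 4.12 (cv2) and the standard library are available. Lean on these libraries where they do the work, as an engineer would, in place of code of your own. Each camera call takes 0.05 s, during which the arm holds its last target. There are 200 camera calls.

## Working session

There is one attempt and no reset: what is moved stays moved. The work goes in short steps, each a Python script; the robot and the scene stay as the last script left them, time stands still between calls to the robot, and variables do not carry over. Pictures are saved under pics/ and viewed, about 8 in all and at most 12, crops included, and the job is handed in when it is done.

```bash
mkdir -p pics; cat > h.py <<'E'
import numpy as np, cv2
from workcell import r, command_gripper, optics
def snap(n,tag):
    im,d=optics.get_image(n); cv2.imwrite(f'pics/{tag}.png',im[:,:,::-1]); np.save(f'pics/{tag}.npy',d); return im,d
def cloud(n,d):
    m=optics.camera_model(n);K,R,t=m['K'],m['R'],m['t']
    v,u=np.mgrid[:d.shape[0],:d.shape[1]]
    c=np.stack([(u-K[0,2])/K[0,0]*d,(v-K[1,2])/K[1,1]*d,d],-1)
    return (c-t)@R   # R^T (c-t)
E
python3 - <<'E'
from h import *
for n in('scene','top'):
    im,d=snap(n,n+'0'); m=optics.camera_model(n); print(n,(-m['R'].T@m['t']).round(3),(d>0).mean())
s=r.read_state();print(s['eef_rot'],s['time_s'],r.tip_extent)
a=cv2.imread('pics/scene0.png');b=cv2.imread('pics/top0.png')
E
```

```text
scene [-0.085 -0.426  1.499] 0.995718537414966
top [-0.303 -0.102  1.894] 0.9961224489795918
[ 1.31535731e-01  9.91311190e-01 -6.65337776e-04 -1.83815166e-04] 0.1 0.025
```

View pics/scene0.png

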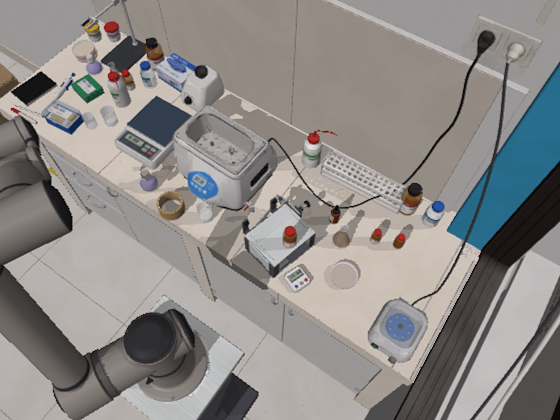

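View pics/top0.png

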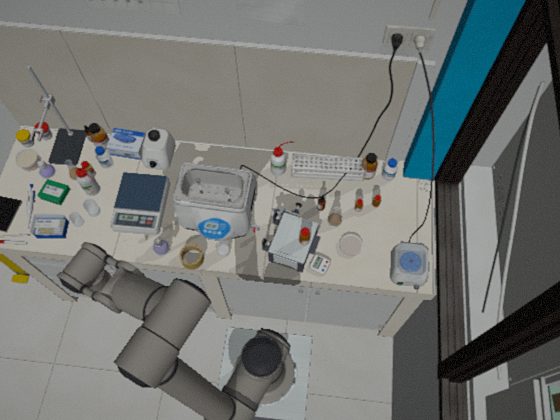

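```bash
python3 - <<'E'
from h import *
a=cv2.imread('pics/scene0.png')[170:310,180:420];b=cv2.imread('pics/top0.png')[170:290,170:400]
cv2.imwrite('pics/c1.png',cv2.resize(a,(800,467),interpolation=cv2.INTER_CUBIC))
for n in('scene','top'):
    im=cv2.imread(f'pics/{n}0.png');d=np.load(f'pics/{n}0.npy');P=cloud(n,d)
    X,Y,Z=P[...,0],P[...,1],P[...,2]
    roi=(X>.28)&(X<.85)&(Y>-.42)&(Y<.35)&(d>0)
    print(n,'bench z',np.median(Z[roi&(abs(Z)<.01)]))
    lid=roi&(abs(Z-.1)<.006)&(Y<.1)&(Y>-.25)
    k,lab,st,ce=cv2.connectedComponentsWithStats(lid.astype(np.uint8))
    i=1+np.argmax(st[1:,4]);q=P[lab==i][:,:2].astype(np.float32)
    print('lid n',len(q),'z',np.median(Z[lab==i]),cv2.minAreaRect(q),cv2.boxPoints(cv2.minAreaRect(q)).round(3).tolist())
    obj=roi&(Z>.009)
    k,lab,st,ce=cv2.connectedComponentsWithStats(obj.astype(np.uint8),connectivity=4)
    for i in range(1,k):
        if st[i,4]>15:
            p=P[lab==i];top=p[p[:,2]>p[:,2].max()-.008]
            print(st[i,4],'px',ce[i].round(),'min',p.min(0).round(3),'max',p.max(0).round(3),'topc',top.mean(0).round(3))
    bt=roi&(Z>.15)&(Y<.08)
    p=P[bt];print('bottle',p.min(0).round(3),p.max(0).round(3),np.median(p,0).round(3))
E
```

```text
scene bench z -0.0014609411812726992
lid n 1916 z 0.09869458425366484 ((0.49350446462631226, -0.06525889784097672), (0.17100602388381958, 0.18080541491508484), 76.64258575439453) [[0.38600000739097595, -0.12800000607967377], [0.5619999766349792, -0.16899999976158142], [0.6010000109672546, -0.003000000026077032], [0.42500001192092896, 0.039000000804662704]]
38 px [504.  89.] min [ 0.84  -0.42   0.653] max [ 0.85  -0.406  0.685] topc [ 0.848 -0.41   0.68 ]
6482 px [228. 166.] min [0.415 0.085 0.009] max [0.826 0.35  0.233] topc [0.612 0.224 0.227]
493 px [311. 151.] min [0.807 0.014 0.01 ] max [0.85  0.076 0.185] topc [0.847 0.041 0.182]
1616 px [365. 191.] min [ 0.667 -0.362  0.009] max [ 0.85  -0.009  0.135] topc [ 0.848 -0.33   0.133]
253 px [174. 209.] min [0.355 0.287 0.009] max [0.446 0.35  0.054] topc [0.399 0.315 0.048]
3397 px [279. 236.] min [ 0.39  -0.154  0.009] max [0.651 0.064 0.193] topc [ 0.484 -0.096  0.188]
68 px [427. 218.] min [ 0.839 -0.42   0.01 ] max [ 0.85  -0.404  0.091] topc [ 0.846 -0.414  0.088]
299 px [342. 237.] min [ 0.6  -0.24  0.01] max [ 0.65  -0.182  
[... 1315 characters left out ...]
.077] topc [ 0.725 -0.374  0.072]
93 px [359. 205.] min [ 0.674 -0.324  0.009] max [ 0.721 -0.286  0.078] topc [ 0.697 -0.303  0.074]
2378 px [292. 239.] min [ 0.39  -0.154  0.009] max [0.69  0.076 0.199] topc [ 0.483 -0.095  0.194]
208 px [335. 218.] min [ 0.598 -0.239  0.009] max [ 0.649 -0.181  0.113] topc [ 0.635 -0.21   0.107]
363 px [351. 244.] min [ 0.48  -0.325  0.009] max [ 0.58  -0.237  0.03 ] topc [ 0.523 -0.283  0.024]
180 px [196. 257.] min [0.354 0.29  0.01 ] max [0.463 0.35  0.058] topc [0.399 0.315 0.052]
257 px [320. 264.] min [ 0.39  -0.204  0.009] max [ 0.473 -0.126  0.032] topc [ 0.43  -0.171  0.026]
bottle [ 0.461 -0.419  0.15 ] [0.85  0.064 0.693] [ 0.482 -0.093  0.175]
```

View pics/c1.png

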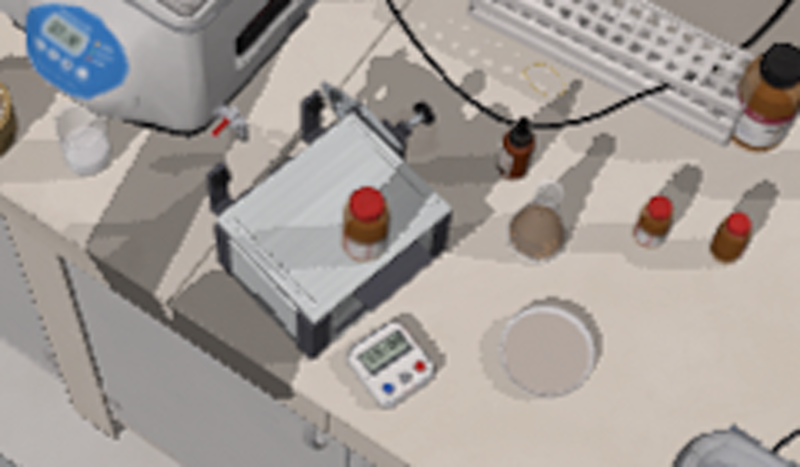

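```bash
cat > fit.py <<'E'
from h import *
from scipy.optimize import minimize
pts=[];cols=[]
for n in('scene','top'):
    im=cv2.imread(f'pics/{n}0.png');d=np.load(f'pics/{n}0.npy')
    d=cv2.resize(d,None,fx=1,fy=1);P=cloud(n,d);P[...,2]+=.0013 if n=='scene' else 0
    m=(P[...,0]>.33)&(P[...,0]<.75)&(P[...,1]>-.26)&(P[...,1]<.12)&(d>0)
    pts.append(P[m]);cols.append(im[m])
    q=P[m]; 
    for lo,hi,nm in((.0965,.106,'plate'),(.088,.0965,'lip')):
        s=q[(q[:,2]>lo)&(q[:,2]<hi)&(q[:,1]>-.2)]
        yaw=np.deg2rad(77);o=np.array([.497,-.052]);c,sn=np.cos(yaw),np.sin(yaw)
        L=(s[:,:2]-o)@np.array([[c,-sn],[sn,c]])
        s=L[(abs(L[:,0])<.12)&(abs(L[:,1])<.11)]
        print(n,nm,len(s),np.percentile(s,[0,1,5,50,95,99,100],axis=0).round(4).T.tolist())
        if nm=='plate':
            for ax,lo2,hi2 in((1,-.06,.06),(0,-.07,.07)):
                b=np.arange(lo2,hi2,.01)
                for f,nn in((np.min,'min'),(np.max,'max')):
                    v=[f(s[(s[:,1-ax]>=x)&(s[:,1-ax]<x+.01)][:,ax]) for x in b]
                    p=np.polyfit(b+.005,v,1);print('  edge axis',ax,nn,'slope deg',np.rad2deg(p[0]).round(2),'mid',np.median(v).round(4))
    z=(q[:,2]>.06)&(q[:,2]<.092)&(q[:,0]>.61)
    print(n,'pin-ish',q[z].round(3).tolist()[:40])
S=1400;W=np.full((int(.38*S),int(.42*S),3),60,np.uint8)
for q,c in zip(pts[::-1],cols[::-1]):
    o=np.argsort(q[:,2])
    for p,cc in zip(q[o],c[o]):
        cv2.circle(W,(int((.12-p[1])*S),int((.75-p[0])*S)),3,[int(k) for k in cc],-1)
cv2.imwrite('pics/ortho.png',W);print(W.shape)
E
python3 fit.py
```

```text
scene plate 1750 [[-0.0992, -0.0927, -0.0724, 0.0022, 0.0626, 0.0688, 0.103], [-0.1064, -0.0872, -0.079, 0.0142, 0.0817, 0.0881, 0.0907]]
  edge axis 1 min slope deg -10.42 mid -0.0872
  edge axis 1 max slope deg -0.96 mid 0.0892
  edge axis 0 min slope deg 0.33 mid -0.0912
  edge axis 0 max slope deg 1.52 mid 0.0691
scene lip 510 [[-0.0989, -0.0979, -0.0941, -0.0086, 0.0731, 0.094, 0.0987], [-0.1094, -0.1072, -0.0991, -0.0034, 0.0865, 0.0907, 0.093]]
scene pin-ish [[0.729, 0.119, 0.09], [0.723, 0.119, 0.091], [0.729, 0.119, 0.085], [0.722, 0.118, 0.087], [0.725, 0.116, 0.085], [0.716, 0.119, 0.087], [0.721, 0.117, 0.083], [0.728, 0.118, 0.074], [0.708, 0.117, 0.092], [0.713, 0.117, 0.086], [0.722, 0.118, 0.075], [0.729, 0.119, 0.065], [0.708, 0.117, 0.086], [0.717, 0.119, 0.074], [0.722, 0.118, 0.069], [0.697, 0.118, 0.092], [0.703, 0.118, 0.085], [0.711, 0.119, 0.074], [0.716, 0.118, 0.07], [0.72, 0.117, 0.065], [0.699, 0.119, 0.083], [0.703, 0.118, 0.08], [0.706, 0.116, 0.077], [0.716, 0.118, 0.064], [0.692, 0.119, 0.085], [0.698, 0.118, 0.079], [0.7, 0.116, 0.077], [0.709, 0.118,
[... 991 characters left out ...]
0.075], [0.674, 0.118, 0.084], [0.682, 0.115, 0.07], [0.678, 0.119, 0.069], [0.697, -0.155, 0.084], [0.656, 0.119, 0.092], [0.665, 0.117, 0.076], [0.688, -0.143, 0.089], [0.689, -0.155, 0.089], [0.656, 0.119, 0.083], [0.663, 0.117, 0.072], [0.688, -0.14, 0.079], [0.687, -0.144, 0.082], [0.693, -0.156, 0.074], [0.652, 0.119, 0.083], [0.66, 0.116, 0.069], [0.687, -0.14, 0.073], [0.689, -0.144, 0.071], [0.681, -0.148, 0.085], [0.681, -0.152, 0.087], [0.687, -0.156, 0.076], [0.686, -0.16, 0.079], [0.651, 0.119, 0.077], [0.658, 0.116, 0.063], [0.688, -0.137, 0.063], [0.686, -0.141, 0.066], [0.682, -0.145, 0.075], [0.682, -0.149, 0.076], [0.678, -0.152, 0.083], [0.68, -0.156, 0.081]]
(532, 588, 3)
```

View pics/ortho.png

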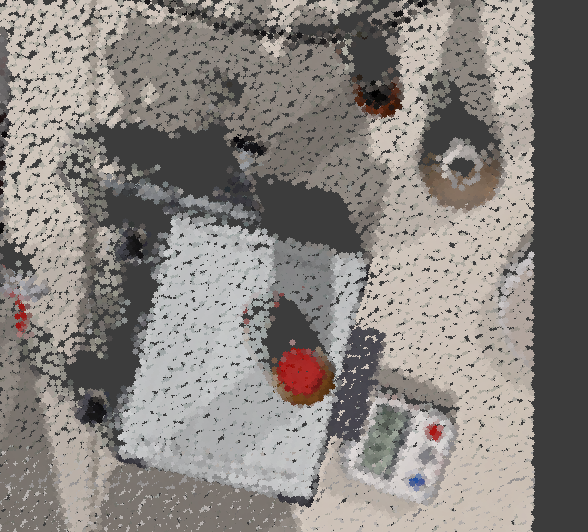

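```bash
cat >> h.py <<'E'
from scipy.spatial.transform import Rotation as Ro
yaw=np.deg2rad(76.6); O=np.array([.497,-.052,0.])
cx=np.array([np.cos(yaw),np.sin(yaw),0]);cy=np.array([-np.sin(yaw),np.cos(yaw),0]);ez=np.array([0,0,1.])
def W(x,y,z): return O+cx*x+cy*y+ez*z
def quat(tz,ty):
    tz=tz/np.linalg.norm(tz);ty=ty-tz*(ty@tz);ty/=np.linalg.norm(ty)
    return Ro.from_matrix(np.column_stack([np.cross(ty,tz),ty,tz])).as_quat()
down=-ez
def fork(a,p,sgn,ins=.0,ahead=.012,dz=0.,lat=0.):
    """TCP pose straddling the lip at lid angle a, tool pitched p down; ins<0 backs out"""
    q=np.array([-.158,.0045+dz])
    c,s=np.cos(a),np.sin(a)            # lid opens: -x -> +z
    lx=q[0]*c+q[1]*s; lz=-q[0]*s+q[1]*c
    tz=np.cos(p)*cx-np.sin(p)*ez; ty=sgn*(np.sin(p)*cx+np.cos(p)*ez)
    return W(.070+lx,lat,.088+lz)-tz*(ahead-ins), quat(tz,ty)
E
python3 - <<'E'
from h import *
q0=r.read_state()['joint_positions']
f=lambda q:None if q is None else np.round(q,2).tolist()
B=np.array([.483,-.096,.155])
for s in(1,-1):
    for j in ([0,s,0],[s,0,0]):
        print('grasp',j,f(r.solve_ik(B,quat(down,np.array(j,float)))),f(r.solve_ik([.605,-.335,.055],quat(down,np.array(j,float)))))
for s in(1,-1):
    for p0,p1 in((0,106),(20,100),(35,100),(45,95)):
        out=[]
        for k in np.linspace(0,1,6):
            pos,qq=fork(k*1.83,np.deg2rad(p0+(p1-p0)*k),s); out.append(f(r.solve_ik(pos,qq)))
        print(s,p0,p1,[out[0],out[2],out[5]],sum(o is None for o in out))
for s in(1,-1):
    for t in(0,20): 
        tz=-np.cos(np.deg2rad(t))*ez+np.sin(np.deg2rad(t))*cy
        print('pin',s,t,f(r.solve_ik(W(.03,-.15,.09),quat(tz,s*cx))))
E
```

```text
grasp [0, 1, 0] [-0.35, 0.39, 1.76, -0.0, 0.99, -1.92] [-0.62, 0.83, 1.23, -0.0, 1.08, -2.19]
grasp [1, 0, 0] [-0.35, 0.39, 1.76, -0.0, 0.99, -0.35] [-0.62, 0.83, 1.23, -0.0, 1.08, -0.62]
grasp [0, -1, 0] [-0.35, 0.39, 1.76, -0.0, 0.99, 1.22] [-0.62, 0.83, 1.23, -0.0, 1.08, 0.95]
grasp [-1, 0, 0] [-0.35, 0.39, 1.76, -0.0, 0.99, 2.79] [-0.62, 0.83, 1.23, -0.0, 1.08, 2.53]
1 0 106 [[-0.94, 1.1, 1.55, 0.92, 1.88, -2.76], [-0.76, 0.52, 1.69, 0.69, 1.47, -2.37], [0.12, 0.42, 1.45, -0.27, 1.38, -1.15]] 0
1 20 100 [[-0.92, 0.91, 1.63, 0.82, 1.63, -2.68], [-0.7, 0.45, 1.69, 0.59, 1.38, -2.27], [0.06, 0.39, 1.48, -0.17, 1.33, -1.23]] 0
1 35 100 [[-0.87, 0.77, 1.68, 0.73, 1.44, -2.6], [-0.63, 0.4, 1.69, 0.48, 1.3, -2.16], [0.06, 0.39, 1.48, -0.17, 1.33, -1.23]] 0
1 45 95 [[-0.82, 0.68, 1.71, 0.66, 1.31, -2.52], [-0.6, 0.39, 1.69, 0.43, 1.26, -2.11], [0.02, 0.37, 1.5, -0.09, 1.29, -1.3]] 0
-1 0 106 [[-0.94, 1.1, 1.55, 0.92, 1.88, 0.38], [-0.76, 0.52, 1.69, 0.69, 1.47, 0.77], [0.12, 0.42, 1.45, -0.27, 1.38, 1.99]] 0
-1 20 100 [[-0.92, 0.91, 1.63, 0.82, 1.63, 0.46], [-0.7, 0.45, 1.69, 0.59, 1.38, 0.87], [0.06, 0.39, 1.48, -0.17, 1.33, 1.91]] 0
-1 35 100 [[-0.87, 0.77, 1.68, 0.73, 1.44, 0.55], [-0.63, 0.4, 1.69, 0.48, 1.3, 0.98], [0.06, 0.39, 1.48, -0.17, 1.33, 1.91]] 0
-1 45 95 [[-0.82, 0.68, 1.71, 0.66, 1.31, 0.63], [-0.6, 0.39, 1.69, 0.43, 1.26, 1.04], [0.02, 0.37, 1.5, -0.09, 1.29, 1.85]] 0
pin 1 0 [-0.21, 0.73, 1.34, -0.0, 1.07, -1.54]
pin 1 20 [-0.21, 0.92, 0.98, 0.01, 1.59, -1.55]
pin -1 0 [-0.21, 0.73, 1.34, -0.0, 1.07, 1.6]
pin -1 20 [-0.21, 0.92, 0.98, 0.01, 1.59, 1.59]
```

```bash
python3 - <<'E'
from h import *
Q=quat(down,np.array([0,-1.,0]));B=np.array([.483,-.096])
r.move_straight([.137,.45,.40],speed=.3)
r.reach([*B,.30],Q)
command_gripper(.085)
print(r.move_straight([*B,.155],Q,speed=.2,max_force=15))
command_gripper(.03,force=30)
print('grip',r.read_state()['grip_width'],r.read_state()['time_s'])
r.move_straight([*B,.29],Q,speed=.2)
s=r.read_state();print(s['grip_width'],s['contact_force'],s['eef_pos'],s['time_s'])
snap('scene','s1')
c=cv2.imread('pics/s1.png')[150:310,200:420];cv2.imwrite('pics/s1c.png',cv2.resize(c,(770,560),interpolation=cv2.INTER_CUBIC))
E
```

```text
False
grip 0.04285034248919393 4.65
0.042590726691371865 [ 0.31814671  0.27417883 -0.73774159] [ 0.48239172 -0.09582078  0.28874743] 5.475
```

View pics/s1c.png

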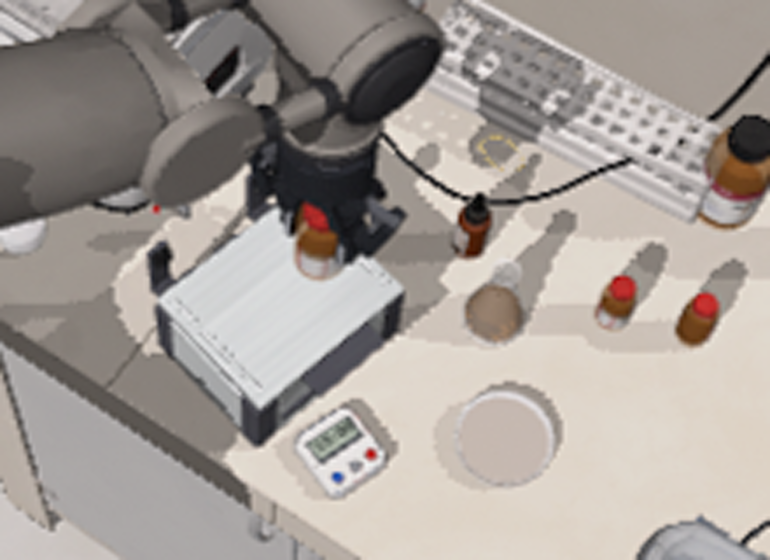

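```bash
python3 - <<'E'
from h import *
Q=quat(down,np.array([0,-1.,0]));T=[.605,-.335]
r.move_straight([*T,.28],Q,speed=.25)
r.move_straight([*T,.075],Q,speed=.2)
print('touch',r.move_straight([*T,.050],Q,speed=.04,max_force=4),r.read_state()['eef_pos'])
command_gripper(.065)
r.move_straight([*T,.24],Q,speed=.25)
print(r.read_state()['time_s'])
p,q=fork(0,np.deg2rad(20),-1,ins=-.09)
r.reach(p,q); command_gripper(.03)
s=r.read_state();print(s['time_s'],s['eef_pos'],p,s['grip_width'])
snap('scene','s2')
c=cv2.imread('pics/s2.png')[170:330,200:420];cv2.imwrite('pics/s2c.png',cv2.resize(c,(770,560),interpolation=cv2.INTER_CUBIC))
E
```

```text
touch True [ 0.60495028 -0.33502096  0.0555959 ]
9.6667
10.9667 [ 0.45474707 -0.23057672  0.12774217] [ 0.45439346 -0.23084353  0.12738605] 0.030068497312228847
```

View pics/s2c.png

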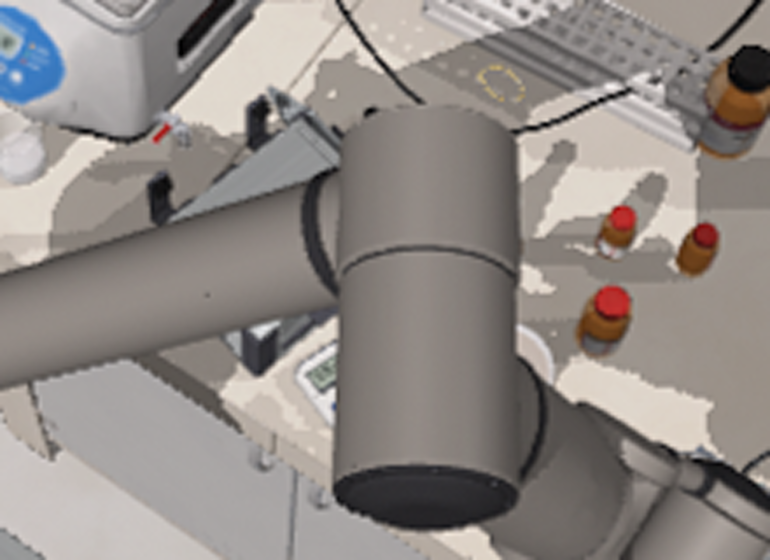

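```bash
python3 - <<'E'
from h import *
d=np.deg2rad
st=lambda:(lambda s:(s['time_s'],s['contact_force'].round(1) if hasattr(s['contact_force'],'round') else s['contact_force']))(r.read_state())
p,q=fork(0,d(20),-1)
if r.move_straight(p,q,speed=.08,max_force=10): print('insert hit',st(),r.read_state()['eef_pos'],p); raise SystemExit
print('in',st())
for a in np.linspace(0,1.78,13)[1:]:
    p,q=fork(a,d(np.interp(np.rad2deg(a),[0,20,85,105],[20,24,85,96])),-1)
    hit=r.move_straight(p,q,speed=.09,max_force=30); print(round(a,2),hit,*st())
    if hit: break
snap('scene','s3')
c=cv2.imread('pics/s3.png')[130:330,180:455];cv2.imwrite('pics/s3c.png',cv2.resize(c,(770,560),interpolation=cv2.INTER_CUBIC))
E
```

```text
in (12.2917, array([ 1.6, -0.1,  0.4]))
0.15 False 12.7083 [-0.1 -3.  -1.9]
0.3 False 13.125 [-0.3 -1.9 -1.3]
0.45 False 13.55 [ 0.9 -0.8 -0.8]
0.59 False 13.975 [ 0.  -1.5 -0.7]
0.74 False 14.4 [-0.1 -2.3 -1. ]
0.89 False 14.825 [ 0.1 -1.4 -0.2]
1.04 False 15.25 [-0.2 -0.9 -0.5]
1.19 False 15.675 [-0.1 -1.2  0. ]
1.34 False 16.1 [-0.  -0.2  0.6]
1.48 False 16.525 [ 0.1  0.1 -0.5]
1.63 False 16.95 [ 0.2 -0.   0.2]
1.78 False 17.375 [ 0.2  1.3 -0.4]
```

View pics/s3c.png

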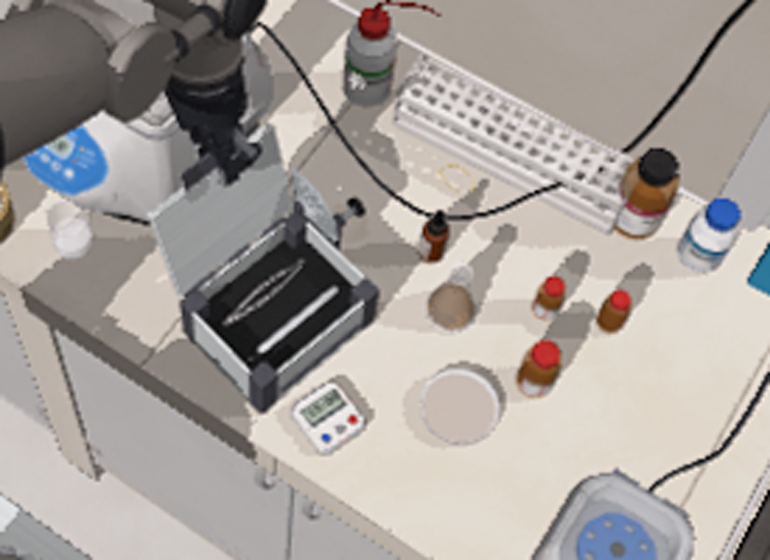

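```bash
python3 - <<'E'
from h import *
p,q=fork(1.78,np.deg2rad(96),-1,ins=-.12)
print(r.move_straight(p,q,speed=.2,max_force=15))
Q=quat(down,-cx)
r.reach(W(.03,-.21,.36),Q)
command_gripper(0.0)
im,d=snap('scene','s4');P=cloud('scene',d);P[...,2]+=.0013
L=(P-O)@np.column_stack([cx,cy,ez])
m=(abs(L[...,1])<.085)&(L[...,2]>.11)&(L[...,2]<.26)&(L[...,0]>.03)&(L[...,0]<.15)
l=L[m];print('lid pts',len(l),np.polyfit(l[:,2],l[:,0],1),l[:,2].max())
g=im.max(-1)
m=(L[...,1]<-.125)&(L[...,1]>-.17)&(abs(L[...,0]-.03)<.035)&(L[...,2]>.04)&(L[...,2]<.1)
for a,b in zip(L[m],g[m]): print(a.round(3),b,end='; ')
s=r.read_state();print('\n',s['time_s'],s['grip_width'],s['eef_pos'])
c=cv2.imread('pics/s4.png')[150:270,210:375];cv2.imwrite('pics/s4c.png',cv2.resize(c,(770,560),interpolation=cv2.INTER_CUBIC))
E
```

```text
False
lid pts 1396 [0.28710066 0.04644611] 0.2523383855433779
[ 0.038 -0.148  0.084] 0; [ 0.033 -0.146  0.092] 10; [ 0.033 -0.152  0.086] 44; [ 0.04  -0.145  0.079] 38; [ 0.035 -0.145  0.085] 4; [ 0.035 -0.149  0.08 ] 17; [ 0.029 -0.148  0.088] 27; [ 0.025 -0.148  0.094] 46; [ 0.04  -0.146  0.07 ] 89; [ 0.033 -0.143  0.083] 27; [ 0.031 -0.146  0.082] 38; [ 0.025 -0.143  0.093] 26; [ 0.024 -0.148  0.089] 25; [ 0.023 -0.152  0.086] 90; [ 0.032 -0.143  0.078] 83; [ 0.029 -0.144  0.08 ] 80; [ 0.028 -0.147  0.078] 36; [ 0.023 -0.147  0.084] 22; [ 0.019 -0.148  0.088] 45; [ 0.018 -0.152  0.085] 114; [ 0.032 -0.138  0.077] 122; [ 0.028 -0.138  0.081] 121; [ 0.025 -0.14   0.082] 87; [ 0.025 -0.145  0.077] 49; [ 0.022 -0.146  0.08 ] 16; [ 0.018 -0.147  0.083] 17; [ 0.016 -0.15   0.084] 97; [ 0.032 -0.133  0.076] 126; [ 0.026 -0.132  0.085] 126; [ 0.028 -0.138  0.075] 113; [ 0.027 -0.143  0.07 ] 89; [ 0.026 -0.147  0.067] 47; [ 0.021 -0.146  0.076] 28; [ 0.015 -0.144  0.084] 58; [ 0.016 -0.15   0.076] 118; [ 0.029 -0.125  0.082] 102; [ 0.028 -0.13   0.077] 126; [ 0.025 -0.131  0.081] 119; [ 0.02  -0.146  0.069] 96; [ 0.017 -0.147  0.073] 122; [ 0.025 -0.127  0.079] 111; 
 19.5417 -0.0002005456734138272 [ 0.70808608 -0.0710256   0.36048719]
```

View pics/s4c.png

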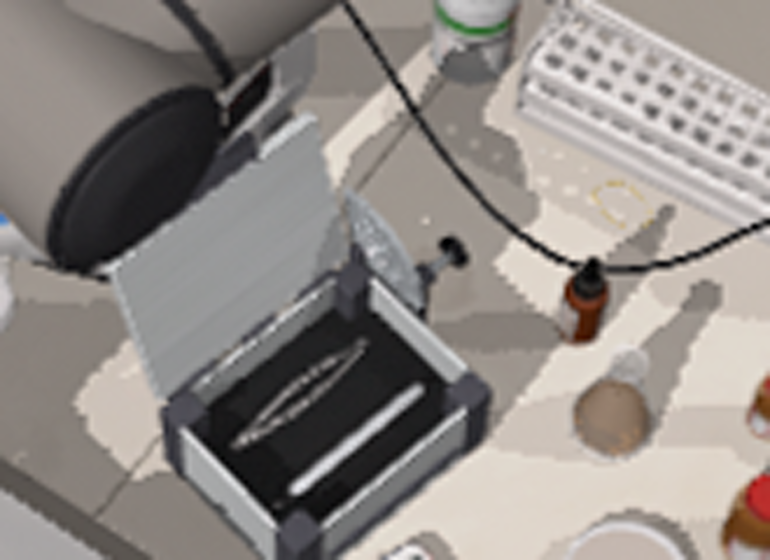

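```bash
python3 - <<'E'
from h import *
t=np.deg2rad(4);tz=-np.cos(t)*ez+np.sin(t)*cy;Q=quat(tz,-cx)
C=np.column_stack([cx,cy,ez])
def st(n): s=r.read_state();print(n,s['time_s'],((s['eef_pos']-O)@C).round(4),(np.array(s['contact_force'])@C).round(1))
r.move_straight(W(.029,-.20,.16),Q,speed=.25)
print(r.move_straight(W(.029,-.20,.089),Q,speed=.15,max_force=8));st('low')
print(r.move_straight(W(.029,-.130,.089),Q,speed=.04,max_force=14));st('pushed')
r.move_straight(W(.029,-.20,.089),Q,speed=.15);st('back')
r.move_straight(W(.029,-.21,.36),Q,speed=.25);r.reach(W(.03,-.05,.5),quat(down,-cx)) if False else None
im,d=snap('scene','s5');P=cloud('scene',d);P[...,2]+=.0013;L=(P-O)@C
m=(L[...,1]<-.115)&(L[...,1]>-.17)&(abs(L[...,0]-.03)<.02)&(L[...,2]>.06)&(L[...,2]<.1)&(im.max(-1)<60)
print('head',np.median(L[m],0).round(4),L[m].min(0).round(3))
m=(abs(L[...,1])<.085)&(L[...,2]>.11)&(L[...,2]<.26)&(L[...,0]>.03)&(L[...,0]<.15)
l=L[m];print('lid',np.polyfit(l[:,2],l[:,0],1));st('end')
c=cv2.imread('pics/s5.png')[140:300,190:410];cv2.imwrite('pics/s5c.png',cv2.resize(c,(770,560),interpolation=cv2.INTER_CUBIC))
E
```

```text
False
low 21.1167 [ 0.0291 -0.2008  0.0905] [-0.1 -0.4  0.4]
True
pushed 22.425 [ 0.029  -0.1438  0.0893] [-0.  -2.3  1.1]
back 22.95 [ 0.029  -0.1989  0.0882] [ 0.2 -0.   0.5]
head [ 0.0276 -0.1242  0.0843] [ 0.017 -0.13   0.074]
lid [0.29103558 0.04578687]
end 24.2333 [ 0.029  -0.2096  0.3587] [ 0.1 -0.2 -0.3]
```

View pics/s5c.png

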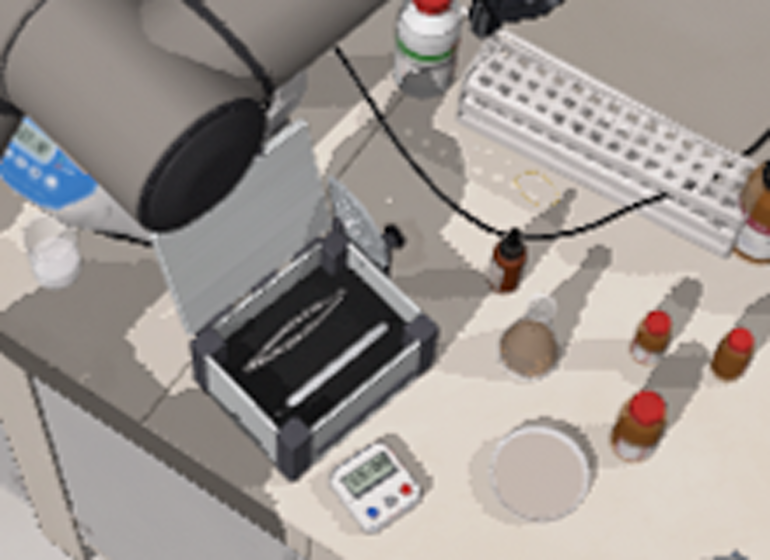

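```bash
python3 - <<'E'
from h import *
t=np.deg2rad(4);tz=-np.cos(t)*ez+np.sin(t)*cy;Q=quat(tz,-cx);C=np.column_stack([cx,cy,ez])
def st(n): s=r.read_state();print(n,s['time_s'],((s['eef_pos']-O)@C).round(4),(np.array(s['contact_force'])@C).round(1))
r.move_straight(W(.029,-.20,.16),Q,speed=.25)
r.move_straight(W(.029,-.20,.089),Q,speed=.15,max_force=8)
r.move_straight(W(.029,-.155,.089),Q,speed=.1,max_force=14)
print(r.move_straight(W(.029,-.130,.089),Q,speed=.02,max_force=20));st('pushed')
r.move_straight(W(.029,-.20,.089),Q,speed=.15)
r.move_straight(W(.029,-.21,.36),Q,speed=.25)
im,d=snap('scene','s6')
Pa,Pb=cloud('scene',np.load('pics/scene0.npy')),cloud('scene',d)
for n,c,rad in(('flask',(.63,-.21),.05),('dish',(.524,-.284),.055),('timer',(.43,-.168),.05),('dropper',(.675,-.147),.03),('tape',(.40,.33),.07),('sm1',(.697,-.303),.03),('beaker',(.425,.12),.045),('BOTTLE',(.605,-.335),.035)):
    o=[]
    for P in(Pa,Pb):
        m=(np.hypot(P[...,0]-c[0],P[...,1]-c[1])<rad)&(P[...,2]>.01)&(P[...,2]<.13); o+=[m.sum(),P[m].mean(0).round(3),P[m][:,2].max().round(3) if m.any() else 0]
    print(n,*o)
st('end')
r.finish_job()
E
```

```text
True
pushed 27.2 [ 0.0289 -0.1437  0.0891] [ 0.5 -2.5  1.6]
flask 300 [ 0.622 -0.213  0.049] 0.104 287 [ 0.622 -0.213  0.051] 0.105
dish 499 [ 0.526 -0.284  0.014] 0.024 510 [ 0.527 -0.284  0.014] 0.023
timer 443 [ 0.433 -0.163  0.026] 0.099 392 [ 0.43  -0.166  0.016] 0.025
dropper 145 [ 0.678 -0.152  0.054] 0.101 146 [ 0.678 -0.152  0.055] 0.101
tape 406 [0.4   0.334 0.034] 0.054 98 [0.401 0.296 0.031] 0.049
sm1 135 [ 0.69  -0.304  0.047] 0.073 134 [ 0.689 -0.304  0.048] 0.076
beaker 0 [nan nan nan] 0 1 [0.397 0.129 0.01 ] 0.01
BOTTLE 0 [nan nan nan] 0 248 [ 0.596 -0.339  0.063] 0.096
end 29.0167 [ 0.029  -0.2096  0.3587] [ 0.4 -0.5  0.8]
the job is handed in; nothing more can be done<stdin>:15: RuntimeWarning: Mean of empty slice.
  ret = um.true_divide(
```

The job is done and handed in at about 29 s of robot time. The bottle stands upright on the bench, the lid rests open on its stop, and the lock pin is home.

- **Bottle:** I moved it off the lid to about (0.605, -0.335). A final picture shows it upright.
- **Lid:** I lifted it by the lip with the fingers held loosely round it. Depth readings put it about 16° past upright, which matches the stop.
- **Lock pin:** I pushed it until the force limit stopped the arm. A second, firmer push stopped within 0.1 mm of the first. The finger position puts the head's outer face at about case y = -0.133, which is home. The camera showed the head had moved in by about 21 to 23 mm; its absolute reading was about 3 mm further in.
- **Bystanders:** The flask, dish and dropper measured unmoved between the first and last pictures. The timer's average shifted about 3 mm, but its first reading included the lip above it, so I take it as unmoved.
- **Not confirmed by depth:**
  - Beaker: my search spot was wrong, so it has no depth reading. It stands upright in the picture taken after the first push.
  - Tape: the arm partly hid it, so its reading disagreed. The arm did not work near it.
  - Burner: I did not measure it or pick it out in the pictures.

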